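# Snap ring onto the sanding drum's spindle

### The job

Secure the orange sanding drum with the black snap ring: pinch the ring's two red eyes together, which spreads it, carry it over the head of the orange drum's spindle and let it contract into the groove under the head, lying flat. Leave the small silver ring, which belongs to the grey drum, where it lies.

Things in the scene. Friction and masses are not known exactly. Their poses are not given: they have to be found in the camera images.
- snap_ring: Black spring-steel snap ring, flat on the bench, 6 mm thick, 120 g. Origin: centre of its opening, at the underside; z up, x towards the eyes. Relaxed inner radius 24 mm, outer 33 mm; tail boss 40 mm behind the centre. Pinched to its stop it clears a head of 27 mm radius by 4 mm all round if the head's axis lies 3 mm from the origin towards the eyes. Let go, it springs back.
- ring_eyes (a point): On the black ring's underside plane, midway between its relaxed eyes, 52 mm ahead of the ring's centre (56 mm once pinched). Eyes: two red upright pins, 8 mm thick, at y = +28 and -28 mm, reaching 48 mm up; grip at 22 to 48 mm, above their crossed legs (18 mm high). Pinching them along y (3 N, at the stop 9 N) spreads the ring evenly; over both eyes: 64 mm relaxed, 16 mm at the stop.
- ring_spread (a joint): How far each half of the black ring is swung out about the tail boss, in rad: 0 relaxed (contracted), 0.255 fully spread.
- orange_groove (a point): On the orange drum's spindle axis at the groove's floor, 72 mm above the bench; z up. Here the fixed drum (76 mm wide, orange sleeve, plywood block) ends in a flat washer of 34 mm radius, on which the seated ring lies. Above: the groove, 22.5 mm radius, 14 mm high, then the head, 27 mm radius, tapering to 24.5 mm at its flat top, 21 mm up. A grey drum, as tall, stands near, on either side.
- silver_ring: Small silver snap ring of the same form (0.7 times the size, rigid here), lying flat; not to be moved. Origin: centre of its opening, at its underside.
Not all that is in view belongs to the job. Leave any blue or yellow look-alike of the snap_ring alone.

How it is judged (in metres and radians):
On the way:
1. the black ring is spread by its eyes and lifted off the bench (value of joint ring_spread above 0.15 rad and height (world z) of snap_ring above 0.06 m), for 0.2 s.
At the end, for the whole second after the job is handed in: The black ring is released and at rest in the groove of the orange drum's spindle: its centre within 12 mm of the spindle axis, its underside 4 mm below to 10 mm above the groove's floor, tilted less than 10 degrees, contracted (spread joint below 0.08 rad) (horizontal distance between snap_ring and orange_groove below 0.012 m and z of snap_ring in the frame of orange_groove between -0.004 and 0.01 m and angle between snap_ring's own z axis and vertical below 0.175 rad and value of joint ring_spread below 0.08 rad and linear speed of snap_ring below 0.02 m/s); the robot touches nothing.
It fails at once if the silver ring was moved by more than 40 mm (distance of silver_ring from where it was at the start of the episode above 0.04 m).
It also fails if it takes over 42 s, if anything falls off the work surface, if the arm or the gripper's body presses on something with over 40 N, if the wrist force passes 120 N, or if a joint passes its speed limit or range.

### The arm

A 6-joint arm with a two-finger parallel gripper is mounted at the origin on the work surface. World frame = base frame: x ahead of the robot, y to its left, z up, the work surface at z = 0. Lengths are in mm, angles in degrees, forces in N, time in s.
With the tool pointing down it reaches from about 300 to 850 mm from the base axis. Payload 4.2 kg.
Tool frame: the origin (TCP) lies on the centre line of the jaws, within the pads' length; the fingertips stand 14 mm ahead of it and the grasp point (between the pads) lies 5 mm behind it; z points along the fingers, y is the direction in which the jaws open and shut (so a half turn about z gives the same grasp; the last joint's range is limited). The gripper opens to 91 mm and grips with 3 to 60 N. Pads are 32 mm wide; open, the fingers measure 118 mm over their backs; the gripper's body (76 mm by 178 mm) begins 60 mm behind the grasp point.
Start: joints at [66.635, 18.312, 89.639, -0, 72.044, -1.146], TCP at [217.441, 532.317, 227.976] pointing down, gripper open.
Joint ranges: [-177.97, 177.97], [-48.28, 115.42], [12.27, 149.76], [-77.06, 257.06], [2.81, 150.46], [-146.56, 146.56]. Speed limits (degrees/s): [147.25, 147.25, 180, 180, 180, 180].

### API

Orientations are given as [roll, pitch, yaw] about the fixed x, y, z axes, in that order (R = Rz(yaw) Ry(pitch) Rx(roll)).
In Python, from workcell import env gives the robot as it stands.
- The arm moves only by the tool play_rows, never from a script. Its argument "increments" is a list of rows, each a list of 5 numbers: the shift along the world's x, y, z in mm, then the turn about the world's z in degrees, then the closure, from 0 (fully open) to 1 (shut). In form: [[x, y, z, yaw, fingers], ...]. A call has 1 to 20 rows; each row shifts and turns the commanded pose from where the row before left it; what a row does not reach is not made up. A row lasts 1/8 s, in which the tool goes at most 62.5 mm and 10.7 degrees, less where a joint would pass 70% of its speed; a pose out of reach is approached as far as the arm can. A call is refused whole if a number of a shift passes 62.5 or a number of a turn 10.7, either way. A call with a gripper value outside its range is refused whole. The fingers move at their own pace and stop on an object; "newtons" is the grip in N (left out, the last holds). Time passes only in rows, so rows that do not move let the fingers close. It gives the time, the measured TCP pose, the force and the opening at its end, in the units of the state.
- env.state(): the state, without advancing time (a new reading comes with each control period).
- env.grab_frame(name): name is "scene" or "top" or "wrist"; returns the picture (400x640x3 uint8, red, green, blue); there is no depth.
- env.calibration(name): a dict with "fx", "fy", "cx", "cy" (pixels), "dist_coeffs" ([k1, k2, p1, p2, k3] as OpenCV has them; the pictures are not rectified), "R" (3x3) and "t" (3): a world point X has camera coordinates R X + t; the wrist camera has in their place "hand_eye" (4x4, takes a point from camera to tool coordinates, whose origin is the TCP and whose axes are the flange's). Camera axes: x right, y down, z forward; pixel columns grow to the right and rows downward; lengths in mm; the calibration is good to about 2 mm. A picture is of the moment at which its call begins: read the wrist's pose just before it. calibration takes no time and is no camera call.
- env.job_done(): hands the job in, once; it reports no verdict.
The state is a dict: "time_s": time; "qpos": joint angles; "qvel": joint speeds; "effort": joint torques, N m; "ee_pos": TCP position; "ee_rot": TCP orientation; "force": force on the tool from outside, world axes, zero at the start; "torque": the same for the moment, N m; "gripper_width": finger opening in mm.
Only numpy, scipy, OpenCV 4.12 (cv2) and the standard library are available. Lean on these libraries where they do the work, as an engineer would, in place of code of your own. Each camera call takes 0.05 s, during which the arm holds its last target.

## Working session

There is one attempt and no reset: what is moved stays moved. The work goes in short steps, Python scripts to look and compute and a tool call to move; the robot and the scene stay as the last step left them, time stands still between calls to the robot, and variables do not carry over. Pictures are saved under pics/ and viewed, and the job is handed in when it is done.

Besides the shell and the picture viewer there is one more tool, called after "Emit:" by a JSON object that holds its "op" and its "data", one argument or row to a line. play_rows: Moves the arm, as the interface text tells. Its arguments: {"type":"object","properties":{"increments":{"type":"array"},"newtons":{"type":"number"}},"required":["increments"]}

```bash
mkdir -p pics; ls
python3 - <<'E'
from workcell import env
import cv2
s=env.state(); print(s['time_s'],s['ee_pos'],s['ee_rot'],s['gripper_width'],s['force'])
for n in ['scene','top','wrist']:
    f=env.grab_frame(n); cv2.imwrite(f'pics/{n}0.png',f[:,:,::-1])
E
```

```text
pics
0.0 [217.26283777 531.86376325 227.14134884] [-1.79900326e+02 -1.80518954e-03  1.57780272e+02] 90.8505622884015 [-0.7976815  -0.5787914  -0.44326378]
```

View pics/scene0.png

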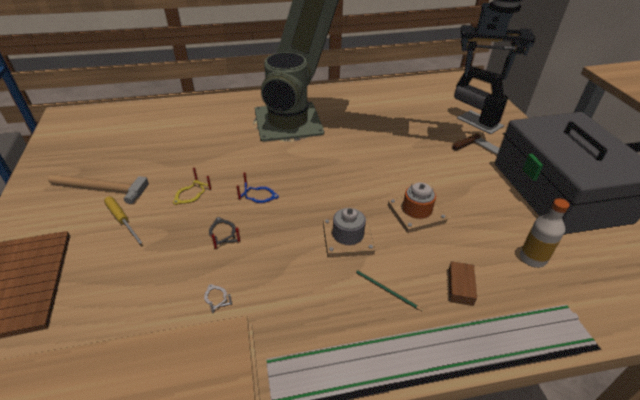

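View pics/top0.png

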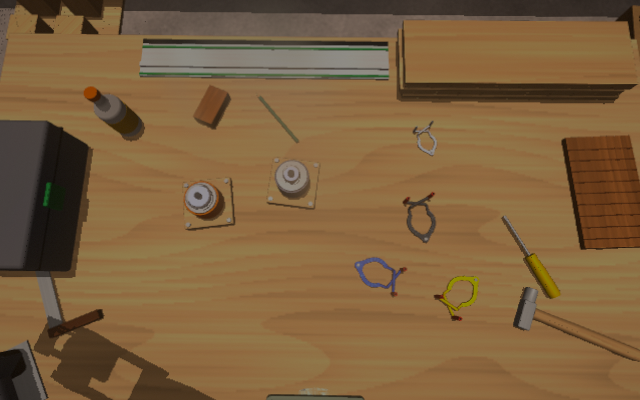

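View pics/wrist0.png

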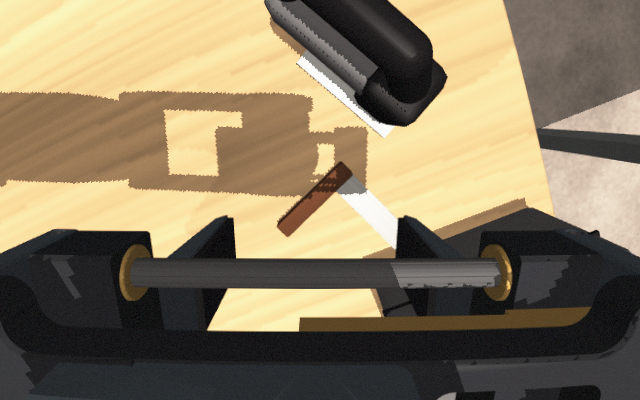

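Seen so far, in top view (column, row):
- Black ring at about (421,218), with red eyes at (405,202) and (433,194).
- Look-alikes: blue (378,274), yellow (461,292) and small silver (427,140).
- Orange drum at (203,199), with the grey drum at (292,177).

I choose the black ring and the orange drum, and will check both in a close crop.

```bash
cat > h.py <<'E'
import numpy as np, cv2
from workcell import env
def K(c): return np.array([[c['fx'],0,c['cx']],[0,c['fy'],c['cy']],[0,0,1.]]),np.array(c['dist_coeffs'],float)
def Rt(n):
    c=env.calibration(n)
    if 'hand_eye' not in c: return c,np.array(c['R']),np.array(c['t']).ravel()
def ray(c,R,t,uv):
    k,d=K(c); p=cv2.undistortPoints(np.array(uv,float).reshape(-1,1,2),k,d).reshape(-1,2)
    v=np.c_[p,np.ones(len(p))]@R; return -R.T@t, v/np.linalg.norm(v,axis=1)[:,None]
def onplane(cam,uv,z):
    o,v=ray(*cam,uv); return o+v*((z-o[2])/v[:,2])[:,None]
def proj(cam,X):
    c,R,t=cam;k,d=K(c); return cv2.projectPoints(np.array(X,float).reshape(-1,1,3),cv2.Rodrigues(R)[0],t,k,d)[0].reshape(-1,2)
def tri(o1,v1,o2,v2):
    A=np.c_[v1,-v2]; s=np.linalg.lstsq(A,o2-o1,rcond=None)[0]
    a=o1+s[0]*v1;b=o2+s[1]*v2; return (a+b)/2,np.linalg.norm(a-b)
def wristcam(s):
    from scipy.spatial.transform import Rotation as Ro
    c=env.calibration('wrist'); H=np.array(c['hand_eye'])
    T=np.eye(4); T[:3,:3]=Ro.from_euler('xyz',s['ee_rot'],degrees=True).as_matrix(); T[:3,3]=s['ee_pos']
    M=np.linalg.inv(T@H); return c,M[:3,:3],M[:3,3]
E
python3 - <<'E'
from h import *
top=Rt('top'); sc=Rt('scene')
for n,c in(('top',top),('scene',sc)): print(n,-c[1].T@c[2],c[0]['fx'])
print('px',onplane(top,[(421,218),(427,140),(378,274),(461,292)],0).round())
print('drums',onplane(top,[(203,199),(292,177)],93).round())
t=cv2.imread('pics/top0.png'); s=cv2.imread('pics/scene0.png')
a=cv2.resize(t[180:250,385:455],(390,390),interpolation=cv2.INTER_CUBIC)
b=cv2.resize(t[165:235,170:240],(390,390),interpolation=cv2.INTER_CUBIC)
cv2.imwrite('pics/crop1.png',np.hstack([a,b]))
a=cv2.resize(s[205:260,195:250],(390,390),interpolation=cv2.INTER_CUBIC)
b=cv2.resize(s[175:230,390:445],(390,390),interpolation=cv2.INTER_CUBIC)
cv2.imwrite('pics/crop2.png',np.hstack([a,b]))
print(np.array(env.calibration('wrist')['hand_eye']).round(3))
E
```

```text
top [332.16293647  -7.1067547  892.06701621] 391.48626772894
scene [1243.66171214 -164.4755701   755.55807926] 429.26989907264806
px [[ 481. -237.    0.]
 [ 671. -259.    0.]
 [ 353. -136.    0.]
 [ 317. -319.    0.]]
drums [[500. 240.  93.]
 [550.  55.  93.]]
[[-0.00000e+00 -9.68000e-01 -2.50000e-01  7.04740e+01]
 [ 1.00000e+00 -0.00000e+00 -0.00000e+00  1.55000e-01]
 [ 0.00000e+00 -2.50000e-01  9.68000e-01 -1.56988e+02]
 [ 0.00000e+00  0.00000e+00  0.00000e+00  1.00000e+00]]
```

View pics/crop1.png

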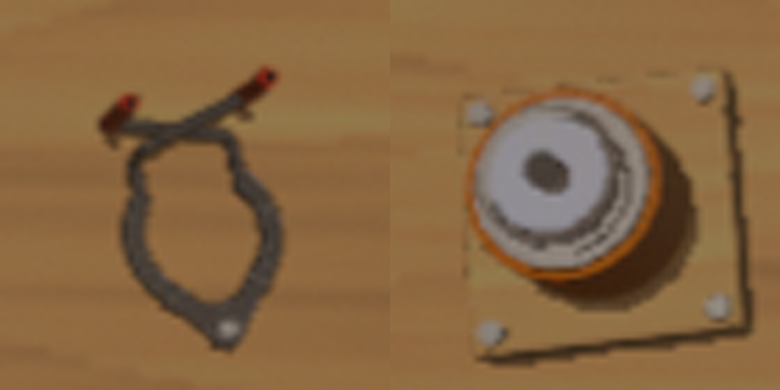

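View pics/crop2.png

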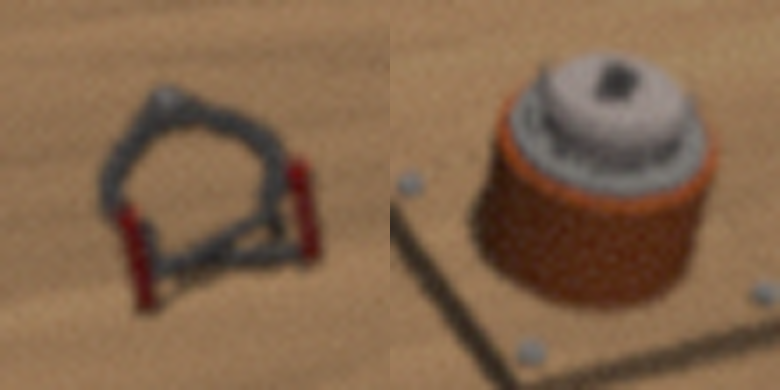

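Crop 1 shows the dark ring with two red pins (tops near top-view pixels (433,193) and (408,198), tail boss near (426,239)), and the orange-sleeved drum with its head. Both are confirmed. Next I measure them.

Run:
```python
from h import *
top=Rt('top'); sc=Rt('scene')
t=cv2.imread('pics/top0.png'); s=cv2.imread('pics/scene0.png')
def red(im,box):
    x0,y0,x1,y1=box; hsv=cv2.cvtColor(im[y0:y1,x0:x1],cv2.COLOR_BGR2HSV)
    m=(((hsv[...,0]<6)|(hsv[...,0]>172))&(hsv[...,1]>130)&(hsv[...,2]>40)).astype(np.uint8)
    n,l,st,ce=cv2.connectedComponentsWithStats(m)
    for i in range(1,n):
        if st[i,4]>8:
            ys,xs=np.nonzero(l==i); 
            pts=np.c_[xs+x0,ys+y0]; (r)=cv2.minAreaRect(pts.astype(np.float32))
            print(st[i,4],ce[i]+[x0,y0],cv2.boxPoints(r).round(1).tolist())
red(t,(385,180,455,250)); red(s,(195,205,250,260))
print(onplane(top,[(432.9,193.1),(408,198)],48).round(1),onplane(top,[(425.9,238.9)],8).round(1))
# drum: tri head hole; top crop (547,172)->; scene (615,78)
ptop=(170+(547-390)/5.571,165+172/5.571); ps=(390+(615-390)/7.09,175+78/7.09)
o1,v1=ray(*top,[ptop]);o2,v2=ray(*sc,[ps]);print(ptop,ps,tri(o1,v1[0],o2,v2[0]),onplane(top,[ptop],93),onplane(sc,[ps],93))
```

```text
24 [237.33333333 233.54166667] [[234.8000030517578, 228.3000030517578], [237.0, 227.8000030517578], [239.60000610351562, 239.60000610351562], [237.5, 240.10000610351562]]
29 [213.79310345 240.03448276] [[211.39999389648438, 234.10000610351562], [213.5, 233.6999969482422], [216.1999969482422, 247.0], [214.10000610351562, 247.39999389648438]]
[[ 529.5 -253.3   48. ]
 [ 517.6 -198.2   48. ]] [[ 432.6 -244.3    8. ]]
(198.1816549991025, 195.87416980793395) (421.7348377997179, 186.00141043723553) (array([507.12787867, 252.32492777,  90.78144416]), np.float64(2.2561610794555897)) [[506.3215994  250.45263317  93.        ]] [[509.39864232 252.20492674  93.        ]]
```

The ring measurements agree with the given sizes: eye spacing 56 mm (expected 56) and eyes to tail 93 mm (expected 92). The ring's yaw is about 12°, with the eyes' midpoint at (523,-226) and the centre at (473,-236). The drum axis is at about (507,252). I'll use tool yaw 192°, which puts the wrist camera over the ring body.

Emit:
{"op": "play_rows", "data": {
  "increments": [
    [22, -54, 0, 2.5, 0],
    [22, -54, 0, 2.5, 0],
    [22, -54, 0, 2.5, 0],
    [22, -54, 0, 2.5, 0],
    [22, -54, 0, 2.5, 0],
    [22, -54, 0, 2.5, 0],
    [22, -54, 0, 2.5, 0],
    [22, -54, 0, 2.5, 0],
    [22, -54, 0, 2.5, 0],
    [22, -54, -10, 2.5, 0],
    [22, -54, -15, 2.5, 0],
    [22, -54, -15, 2.5, 0],
    [22, -54, -15, 2.5, 0],
    [20, -56, -10, 1.7, 0],
    [0, 0, 0, 0, 0],
    [0, 0, 0, 0, 0]
  ]
}}

```text
time_s: 2.15
ee_pos: [522.8, -225.2, 162.5]
ee_rot: [179.9, -0.1, -168.1]
force: [-0.8, 0.5, 0.9]
gripper_width: 91.2
```

Run:
```python
from h import *
import json
s=env.state(); print(s['time_s'],s['ee_pos'],s['ee_rot'],s['force'])
f=env.grab_frame('wrist')[:,:,::-1].copy(); cv2.imwrite('pics/w1.png',f)
json.dump({k:np.array(s[k]).tolist() for k in('ee_pos','ee_rot')},open('w1.json','w'))
```

```text
2.15 [ 522.8446152  -225.22500958  162.51398325] [ 1.79911936e+02 -6.53582703e-02 -1.68063600e+02] [-0.82321567  0.48666002  0.85271362]
```

View pics/w1.png

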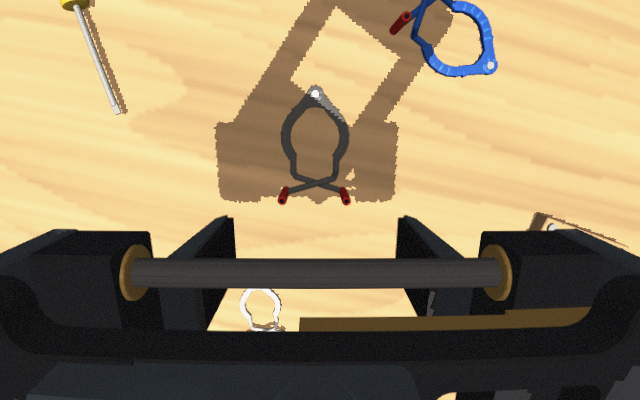

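The wrist view shows the black ring with its boss at (315,94), pins at (283,195) and (347,197), and fingers at rows 215 and below.

```bash
cat >> h.py <<'E'
def redpins(im,box,minA=15):
    x0,y0,x1,y1=box; hsv=cv2.cvtColor(im[y0:y1,x0:x1],cv2.COLOR_BGR2HSV)
    m=(((hsv[...,0]<7)|(hsv[...,0]>172))&(hsv[...,1]>150)&(hsv[...,2]>40)).astype(np.uint8)
    n,l,st,ce=cv2.connectedComponentsWithStats(m); out=[]
    for i in range(1,n):
        if st[i,4]>minA: out.append((st[i].tolist(),(ce[i]+[x0,y0]).round(1).tolist()))
    return out
E
python3 - <<'E'
from h import *
import json
s=json.load(open('w1.json')); cam=wristcam(s); im=cv2.imread('pics/w1.png')
print('campos',-cam[1].T@cam[2])
R=redpins(im,(260,170,370,215)); print(R)
for z,uv in((25,[r[1] for r in R]),(48,[(282,201),(348,203)])):
    P=onplane(cam,uv,z); print(z,P.round(1),P.mean(0).round(1))
print('boss',onplane(cam,[(315,94)],8).round(1))
print(proj(cam,[s['ee_pos'],[523,-226,0]]))
cv2.imwrite('pics/w1c.png',cv2.resize(im[75:215,260:375],None,fx=4,fy=4,interpolation=cv2.INTER_CUBIC))
E
```

```text
campos [ 454.2086569  -239.52191942  319.58161549]
[([18, 17, 11, 17, 111], [283.2, 195.1]), ([79, 17, 11, 18, 119], [344.1, 195.6])]
25 [[ 529.7 -253.9   25. ]
 [ 518.4 -197.9   25. ]] [ 524.  -225.9   25. ]
48 [[ 529.2 -252.9   48. ]
 [ 519.1 -196.4   48. ]] [ 524.2 -224.6   48. ]
boss [[ 433.6 -243.7    8. ]]
[[314.53051859 254.88530891]
 [313.89999991 188.55267541]]
```

View pics/w1c.png

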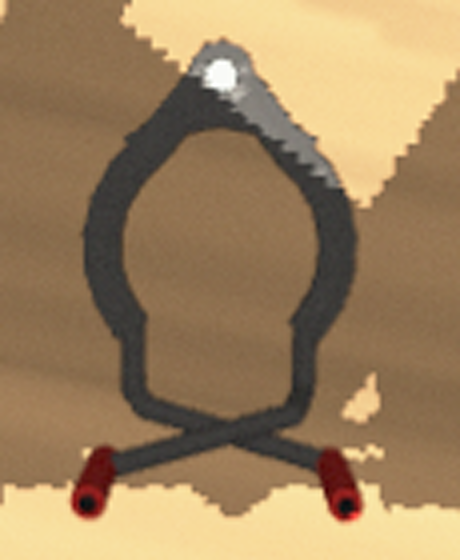

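The two views agree: eyes' midpoint (524,-225.6) and ring yaw about 11°. I'll descend so the tips stand at about 22 mm, then pinch.

Emit:
{"op": "play_rows", "data": {
  "increments": [
    [1, 0, -32, 0, 0],
    [1, 0, -32, 0, 0],
    [0, 0, -30, 0, 0],
    [0, 0, -20, 0, 0],
    [0, 0, -12, 0, 0],
    [0, 0, 0, 0, 0],
    [0, 0, 0, 0, 0.3],
    [0, 0, 0, 0, 0.5],
    [0, 0, 0, 0, 0.7],
    [0, 0, 0, 0, 1],
    [0, 0, 0, 0, 1],
    [0, 0, 0, 0, 1],
    [0, 0, 0, 0, 1],
    [0, 0, 0, 0, 1],
    [0, 0, 0, 0, 1]
  ],
  "newtons": 30
}}

```text
time_s: 4.08
ee_pos: [525.8, -225.9, 37.3]
ee_rot: [-180.0, 0.0, -168.0]
force: [1.4, -0.8, 5.2]
gripper_width: 11.7
```

Run:
```python
from h import *
import json
s=env.state(); print(s['time_s'],s['ee_pos'],s['ee_rot'],s['force'],s['gripper_width'])
f=env.grab_frame('wrist')[:,:,::-1].copy(); cv2.imwrite('pics/w2.png',f)
json.dump({k:np.array(s[k]).tolist() for k in('ee_pos','ee_rot')},open('w2.json','w'))
```

```text
4.075 [ 525.77728373 -225.91740235   37.33404319] [-1.79966661e+02  3.58227568e-02 -1.68006927e+02] [ 1.41066511 -0.82081705  5.16506775] 11.725293129587367
```

View pics/w2.png

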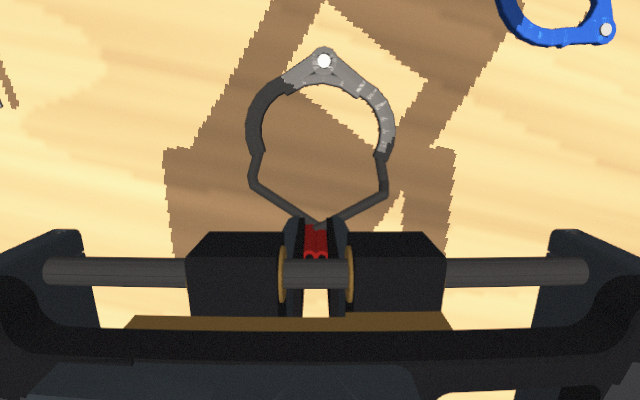

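Pinched: both red pins sit between the pads around (315,240), the ring is spread, and the boss is at (324,61). Lifting.

Emit:
{"op": "play_rows", "data": {
  "increments": [
    [0, 0, 5, 0, 1],
    [0, 0, 10, 0, 1],
    [0, 0, 20, 0, 1],
    [0, 0, 25, 0, 1],
    [0, 0, 30, 0, 1],
    [0, 0, 20, 0, 1],
    [0, 0, 10, 0, 1],
    [0, 0, 0, 0, 1],
    [0, 0, 0, 0, 1]
  ],
  "newtons": 22
}}

```text
time_s: 5.25
ee_pos: [524.7, -225.4, 155.9]
ee_rot: [179.9, -0.1, -168.0]
force: [0.6, -0.1, -1.6]
gripper_width: 12.9
```

Run:
```python
from h import *
import json
s=env.state(); print(s['time_s'],s['ee_pos'],s['ee_rot'],s['force'],s['gripper_width'])
f=env.grab_frame('wrist')[:,:,::-1].copy(); cv2.imwrite('pics/w3.png',f)
g=env.grab_frame('scene')[:,:,::-1].copy(); cv2.imwrite('pics/s3.png',g)
json.dump({k:np.array(s[k]).tolist() for k in('ee_pos','ee_rot')},open('w3.json','w'))
```

```text
5.25 [ 524.73437753 -225.35611618  155.91359307] [ 1.79916014e+02 -1.06183380e-01 -1.68020130e+02] [ 0.63537469 -0.13284199 -1.61440267] 12.877327794164938
```

View pics/w3.png

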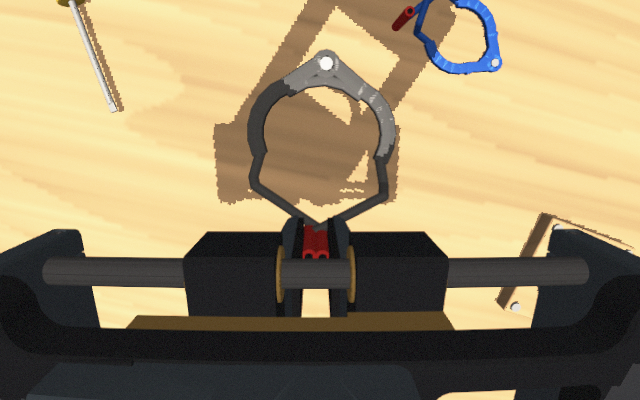

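View pics/s3.png

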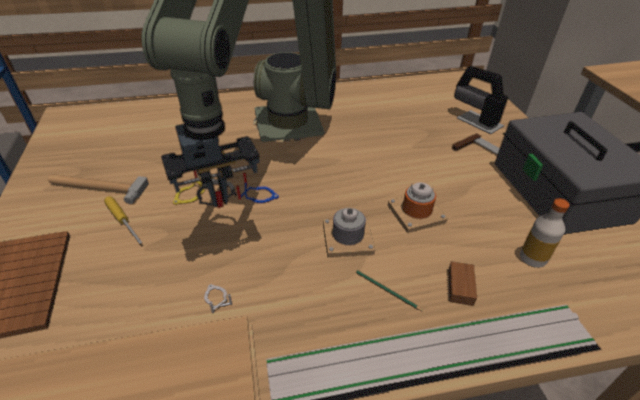

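The ring is held spread and level; the boss is at (326,63) and the bore's inner edges at about x=262 and 381 on row 130. Next I work out its pose relative to the tool.

Run:
```python
from h import *
import json
from scipy.spatial.transform import Rotation as Ro
for n in('w2','w3'):
    s=json.load(open(n+'.json')); cam=wristcam(s); im=cv2.imread(f'pics/{n}.png')
    zu=s['ee_pos'][2]-37.3
    T=Ro.from_euler('xyz',s['ee_rot'],degrees=True).as_matrix(); p=np.array(s['ee_pos'])
    b={'w2':(324,61),'w3':(326,63)}[n]
    loc=lambda X:((X-p)@T).round(1)
    print(n,'boss tool',loc(onplane(cam,[b],zu+8)))
    print('inner',loc(onplane(cam,[(262,130),(381,130)],zu+6)))
    print('legs corners',loc(onplane(cam,[(254,184),(388,190)],zu+10)))
    print(redpins(im,(290,215,345,260)), )
    R=redpins(im,(290,215,345,260)); print(loc(onplane(cam,[r[1] for r in R],zu+40)))
im=cv2.imread('pics/w3.png')
cv2.imwrite('pics/w3c.png',cv2.resize(im[40:270,230:410],None,fx=2.6,fy=2.6,interpolation=cv2.INTER_CUBIC))
```

```text
w2 boss tool [[99.9  5.1 29.2]]
inner [[ 63.1 -30.1  31.3]
 [ 63.1  38.   31.2]]
legs corners [[ 32.4 -35.3  27.3]
 [ 28.8  43.   27.3]]
[([13, 9, 25, 35, 682], [314.8, 242.5])]
[[ 8.1  0.2 -2.7]]
w3 boss tool [[99.   6.2 29.5]]
inner [[ 63.1 -30.1  31.4]
 [ 63.1  38.1  31.5]]
legs corners [[ 32.4 -35.3  27.3]
 [ 28.8  43.   27.4]]
[([12, 10, 27, 34, 704], [314.8, 242.7])]
[[ 7.9  0.2 -2.7]]
```

View pics/w3c.png

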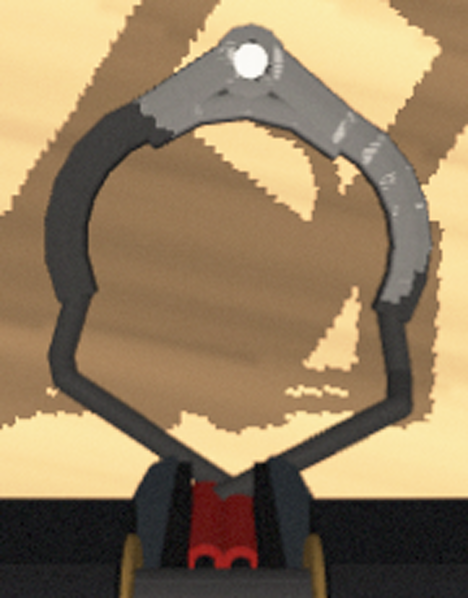

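Emit:
{"op": "play_rows", "data": {
  "increments": [
    [1, 10, 10, 0, 1],
    [2, 25, 10, 0, 1],
    [4, 45, 0, 0, 1],
    [4, 50, 0, 0, 1],
    [4, 50, 0, 0, 1],
    [4, 50, 0, 0, 1],
    [4, 50, 0, 0, 1],
    [4, 50, 0, 0, 1],
    [4, 50, 0, 0, 1],
    [4, 45, 0, 0, 1],
    [2, 35, 0, 0, 1],
    [1, 20, 0, 0, 1],
    [0, 6, 0, 0, 1],
    [0, 0, 0, 0, 1],
    [0, 0, 0, 0, 1]
  ]
}}

```text
time_s: 7.22
ee_pos: [563.4, 259.1, 177.1]
ee_rot: [-180.0, -0.0, -168.1]
force: [0.0, 0.0, -1.1]
gripper_width: 12.7
```

Run:
```python
from h import *
import json
s=env.state(); print(s['time_s'],s['ee_pos'],s['ee_rot'],s['force'],s['gripper_width'])
f=env.grab_frame('wrist')[:,:,::-1].copy(); cv2.imwrite('pics/w4.png',f)
g=env.grab_frame('scene')[:,:,::-1].copy(); cv2.imwrite('pics/s4.png',g)
json.dump({k:np.array(s[k]).tolist() for k in('ee_pos','ee_rot')},open('w4.json','w'))
```

```text
7.225 [563.43564093 259.10196482 177.08278971] [-1.79976538e+02 -1.83686738e-02 -1.68089144e+02] [ 0.02503899  0.00622563 -1.05556638] 12.742096415084353
```

View pics/w4.png

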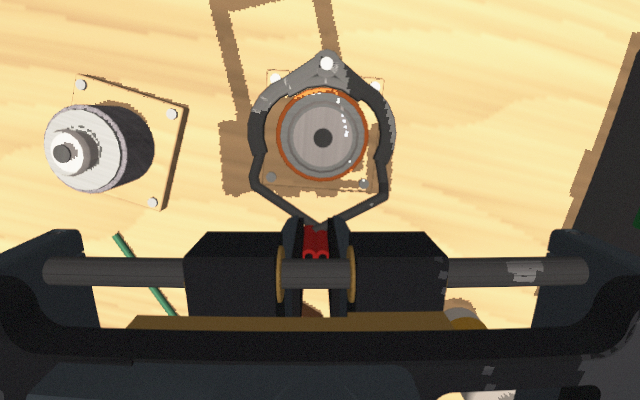

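View pics/s4.png

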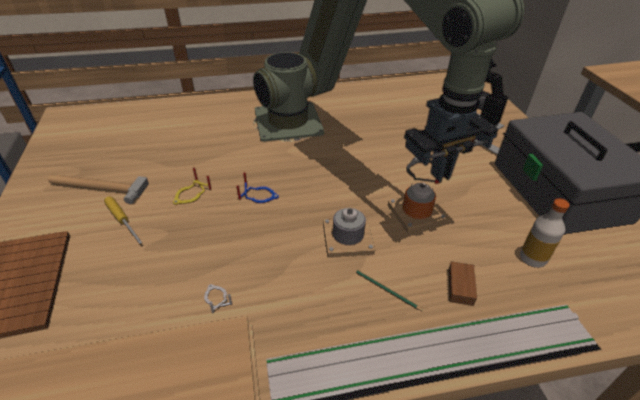

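The wrist view looks through the bore at the orange drum, with the head's hole at (322,138), the orange sleeve rim about 46 px in radius, and the ring's boss at (327,63).

Run:
```python
from h import *
import json
from scipy.spatial.transform import Rotation as Ro
from scipy.optimize import least_squares
s=json.load(open('w4.json')); cam=wristcam(s); im=cv2.imread('pics/w4.png')
T=Ro.from_euler('xyz',s['ee_rot'],degrees=True).as_matrix(); p=np.array(s['ee_pos'])
hsv=cv2.cvtColor(im,cv2.COLOR_BGR2HSV)
x0,y0,x1,y1=265,80,380,190
h=hsv[y0:y1,x0:x1]
m=((h[...,0]>4)&(h[...,0]<16)&(h[...,1]>190)&(h[...,2]>70)).astype(np.uint8)
ys,xs=np.nonzero(m); print('orange n',len(xs))
def fit(P):
    r=least_squares(lambda q:np.hypot(P[:,0]-q[0],P[:,1]-q[1])-q[2],[*P.mean(0)[:2],30],loss='soft_l1'); return r.x.round(2),np.abs(r.fun).mean().round(2)
X=onplane(cam,np.c_[xs+x0,ys+y0],72); print('sleeve',fit(X))
g=cv2.cvtColor(im,cv2.COLOR_BGR2GRAY)
d=((g<70)&(hsv[...,1]<90)).astype(np.uint8)[128:148,312:332]
n,l,st,ce=cv2.connectedComponentsWithStats(d); i=1+np.argmax(st[1:,4]); hc=ce[i]+[312,128]; print('hole',st[i],hc,onplane(cam,[hc],93).round(1))
hd=onplane(cam,[hc],93)[0]; loc=(hd-p)@T; print('head in tool',loc.round(1))
zu=p[2]-37.3
q=np.array([(88,230),(110,180),(150,145),(248,118),(340,158),(375,190),(390,240),(95,290),(375,305)])/2.6+[230,40]
print('ring inner circle tool', fit((onplane(cam,q,zu+6)-p)@T), fit((onplane(cam,q,zu+3)-p)@T))
print('boss',((onplane(cam,[(327,63)],zu+8)-p)@T).round(1))
cv2.imwrite('pics/w4c.png',cv2.resize(im[40:270,230:410],None,fx=2.6,fy=2.6,interpolation=cv2.INTER_CUBIC))
```

```text
orange n 624
sleeve (array([507.81, 253.  ,  35.4 ]), np.float64(0.57))
hole [  2   1  18  18 244] [322.39344262 137.58196721] [[508.  253.1  93. ]]
head in tool [55.5  5.6 84.1]
ring inner circle tool (array([55.42,  3.94, 32.98]), np.float64(0.92)) (array([55.18,  3.99, 33.5 ]), np.float64(0.93))
boss [[98.9  6.8 29.3]]
```

View pics/w4c.png

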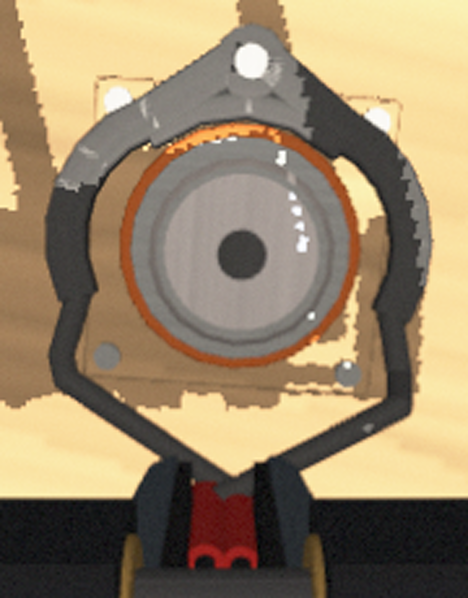

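Sleeve and hole give the same axis, (508,253). The head should shift 2 mm in tool y, so I nudge +2 in y and come down to just above the head to check.

Emit:
{"op": "play_rows", "data": {
  "increments": [
    [0, 1, -10, 0, 1],
    [0, 1, -15, 0, 1],
    [0, 0, -10, 0, 1],
    [0, 0, -5, 0, 1],
    [0, 0, 0, 0, 1],
    [0, 0, 0, 0, 1]
  ]
}}

```text
time_s: 8.07
ee_pos: [563.7, 262.5, 137.3]
ee_rot: [180.0, 0.0, -168.0]
force: [-0.2, 0.4, -2.1]
gripper_width: 12.5
```

Run:
```python
from h import *
import json
s=env.state(); print(s['time_s'],s['ee_pos'],s['ee_rot'],s['force'],s['gripper_width'])
f=env.grab_frame('wrist')[:,:,::-1].copy(); cv2.imwrite('pics/w5.png',f)
g=env.grab_frame('scene')[:,:,::-1].copy(); cv2.imwrite('pics/s5.png',g)
json.dump({k:np.array(s[k]).tolist() for k in('ee_pos','ee_rot')},open('w5.json','w'))
a=cv2.resize(f[40:270,230:410],(400,511),interpolation=cv2.INTER_CUBIC)
b=cv2.resize(g[140:240,382:460],(398,511),interpolation=cv2.INTER_CUBIC)
cv2.imwrite('pics/w5c.png',np.hstack([a,b]))
gg=cv2.cvtColor(f,cv2.COLOR_BGR2GRAY); hsv=cv2.cvtColor(f,cv2.COLOR_BGR2HSV)
from scipy.spatial.transform import Rotation as Ro
cam=wristcam(s);p=np.array(s['ee_pos']);T=Ro.from_euler('xyz',s['ee_rot'],degrees=True).as_matrix()
d=((gg<70)&(hsv[...,1]<90)).astype(np.uint8)[115:155,305:340]
n,l,st,ce=cv2.connectedComponentsWithStats(d); i=1+np.argmax(st[1:,4]); hc=ce[i]+[305,115]
hd=onplane(cam,[hc],93)[0]; print(st[i],hc,hd.round(1),((hd-p)@T).round(1))
```

```text
8.075 [563.73619562 262.45548375 137.33012112] [ 1.79986579e+02  4.73385311e-02 -1.68016915e+02] [-0.2381925   0.38383736 -2.12760947] 12.525347343273216
[  3  15  22  21 354] [318.55367232 139.92372881] [508.  253.1  93. ] [56.5  2.4 44.3]
```

View pics/w5c.png

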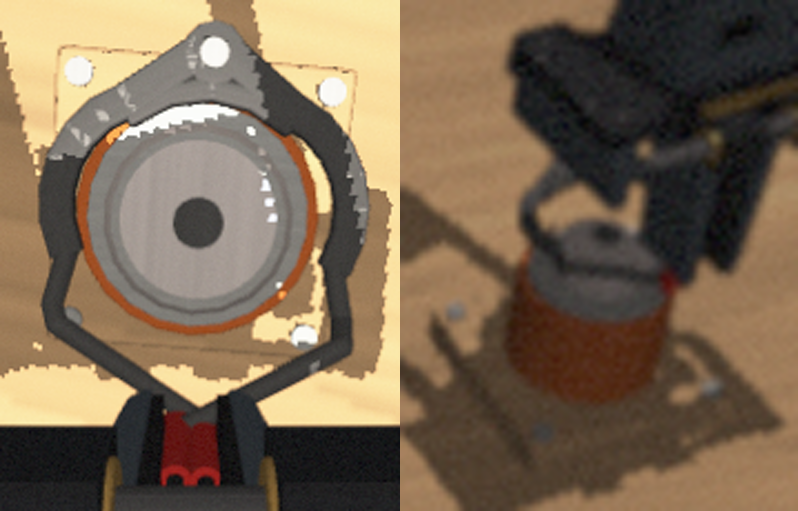

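The gap is slightly smaller on the left, so I correct by about (-0.5,-1.7) and lower 25 mm into the groove.

Emit:
{"op": "play_rows", "data": {
  "increments": [
    [-0.5, -1.7, 0, 0, 1],
    [0, 0, -5, 0, 1],
    [0, 0, -6, 0, 1],
    [0, 0, -6, 0, 1],
    [0, 0, -4, 0, 1],
    [0, 0, -4, 0, 1],
    [0, 0, 0, 0, 1],
    [0, 0, 0, 0, 1]
  ]
}}

```text
time_s: 9.18
ee_pos: [563.1, 260.7, 112.1]
ee_rot: [180.0, 0.0, -168.0]
force: [-0.1, -0.8, -1.4]
gripper_width: 12.7
```

```bash
cat > look.py <<'E'
from h import *
import json,sys
from scipy.spatial.transform import Rotation as Ro
n=sys.argv[1]
s=env.state(); print(s['time_s'],s['ee_pos'],s['ee_rot'],s['force'],s['torque'],s['gripper_width'])
f=env.grab_frame('wrist')[:,:,::-1].copy(); cv2.imwrite(f'pics/w{n}.png',f)
g=env.grab_frame('scene')[:,:,::-1].copy(); cv2.imwrite(f'pics/s{n}.png',g)
a=cv2.resize(f[40:270,230:410],(400,511),interpolation=cv2.INTER_CUBIC)
b=cv2.resize(g[140:240,382:460],(398,511),interpolation=cv2.INTER_CUBIC)
cv2.imwrite(f'pics/w{n}c.png',np.hstack([a,b]))
gg=cv2.cvtColor(f,cv2.COLOR_BGR2GRAY); hsv=cv2.cvtColor(f,cv2.COLOR_BGR2HSV)
cam=wristcam(s);p=np.array(s['ee_pos']);T=Ro.from_euler('xyz',s['ee_rot'],degrees=True).as_matrix()
d=((gg<70)&(hsv[...,1]<90)).astype(np.uint8)[115:165,300:340]
m,l,st,ce=cv2.connectedComponentsWithStats(d); i=1+np.argmax(st[1:,4]); hc=ce[i]+[300,115]
hd=onplane(cam,[hc],93)[0]; print(st[i],hc,hd.round(1),((hd-p)@T).round(1))
E
python3 look.py 6
```

```text
9.175 [563.09298709 260.6849388  112.12075334] [ 1.79989257e+02  2.19236306e-02 -1.68018846e+02] [-0.14597334 -0.8085646  -1.41663073] [ 0.06021516 -0.01124383 -0.00683215] 12.712753266445763
[ 10  18  25  25 476] [322.12815126 145.09663866] [508.  253.2  93. ] [55.5  4.1 19.1]
```

View pics/w6c.png

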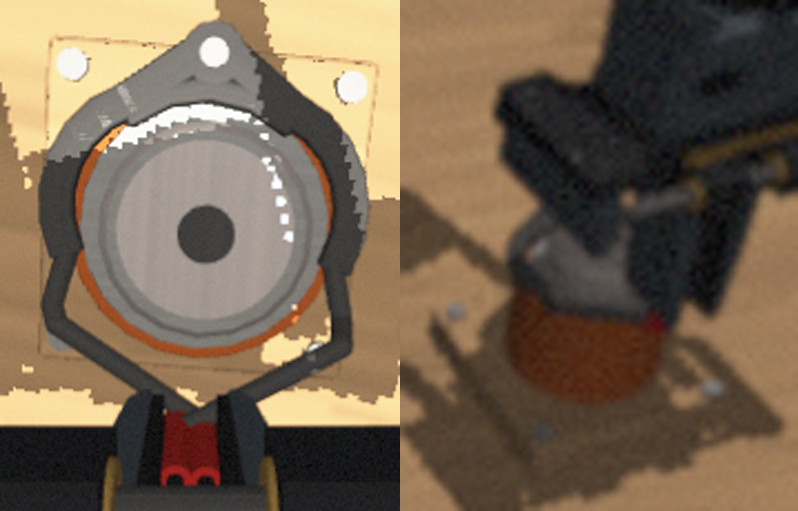

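The ring encircles the spindle below the head, centred, and with no contact force. I lower it slightly and release gradually.

Emit:
{"op": "play_rows", "data": {
  "increments": [
    [0, 0, -1.5, 0, 1],
    [0, 0, 0, 0, 0.85],
    [0, 0, 0, 0, 0.78],
    [0, 0, 0, 0, 0.71],
    [0, 0, 0, 0, 0.64],
    [0, 0, 0, 0, 0.57],
    [0, 0, 0, 0, 0.5],
    [0, 0, 0, 0, 0.43],
    [0, 0, 0, 0, 0.36],
    [0, 0, 0, 0, 0.29],
    [0, 0, 0, 0, 0.2],
    [0, 0, 0, 0, 0.1],
    [0, 0, 0, 0, 0],
    [0, 0, 0, 0, 0],
    [0, 0, 0, 0, 0]
  ]
}}

```text
time_s: 11.15
ee_pos: [563.0, 260.6, 110.5]
ee_rot: [180.0, 0.0, -168.0]
force: [0.3, -0.2, -0.2]
gripper_width: 91.2
```

```bash
python3 look.py 7
```

```text
11.15 [562.97889238 260.5980025  110.50966753] [ 1.79993901e+02  4.48905744e-03 -1.68022640e+02] [ 0.27126288 -0.18930093 -0.2191821 ] [0.05266426 0.04317614 0.00721058] 91.18811513753064
[ 10  19  25  25 479] [322.28601253 145.58455115] [508.  253.2  93. ] [55.4  4.2 17.5]
```

View pics/w7c.png

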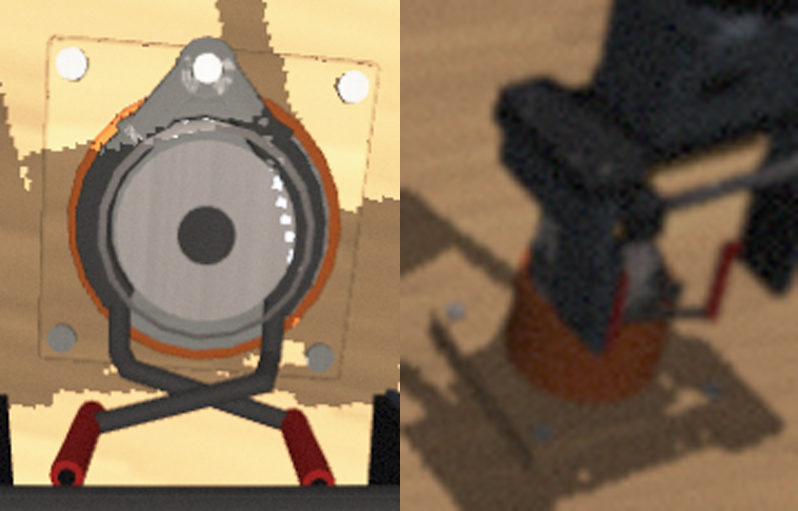

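The ring has contracted into the groove and the fingers are clear of both eyes. I retreat straight up and check.

Emit:
{"op": "play_rows", "data": {
  "increments": [
    [0, 0, 8, 0, 0],
    [0, 0, 20, 0, 0],
    [0, 0, 30, 0, 0],
    [0, 0, 35, 0, 0],
    [0, 0, 25, 0, 0],
    [0, 0, 10, 0, 0],
    [0, 0, 0, 0, 0],
    [0, 0, 0, 0, 0]
  ]
}}

```text
time_s: 12.25
ee_pos: [562.4, 260.4, 237.2]
ee_rot: [-180.0, -0.1, -168.0]
force: [0.0, -0.7, -0.6]
gripper_width: 91.1
```

```bash
python3 look.py 8
python3 - <<'E'
from h import *
import json
from workcell import env
s=env.state(); cam=wristcam(s); im=cv2.imread('pics/w8.png')
cv2.imwrite('pics/w8d.png',cv2.resize(im[70:215,245:395],None,fx=4,fy=4,interpolation=cv2.INTER_CUBIC))
sc=cv2.imread('pics/s8.png');cv2.imwrite('pics/s8d.png',cv2.resize(sc[165:235,380:460],None,fx=8,fy=8,interpolation=cv2.INTER_CUBIC))
R=redpins(im,(245,150,395,260)); print(R); print(onplane(cam,[r[1] for r in R],72+30).round(1))
E
```

```text
12.25 [562.36595942 260.35108666 237.17676134] [-1.79977160e+02 -1.36435876e-01 -1.68021072e+02] [ 0.01028146 -0.70933627 -0.60820494] [ 0.04096982 -0.01625452 -0.02380772] 91.08587533961303
[ 13  13  14  14 155] [319.44516129 134.71612903] [508. 253.  93.] [ 54.4   4.2 144.3]
[([35, 33, 11, 17, 106], [285.5, 191.0]), ([96, 35, 11, 17, 111], [346.1, 193.0])]
[[564.3 232.9 102. ]
 [554.5 288.3 102. ]]
```

View pics/w8d.png

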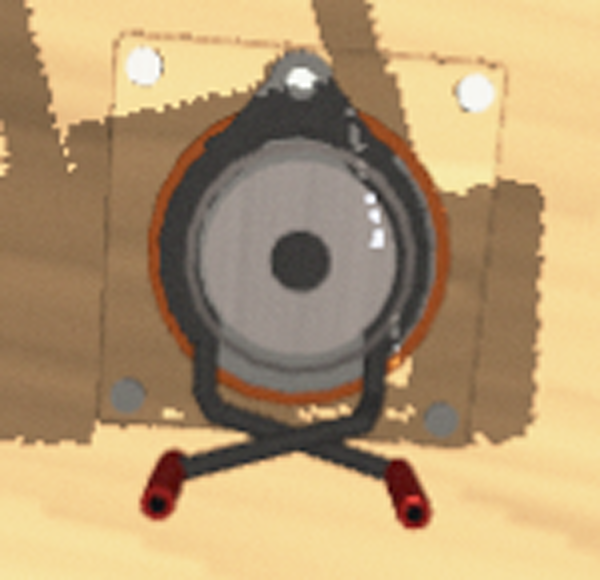

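View pics/s8d.png

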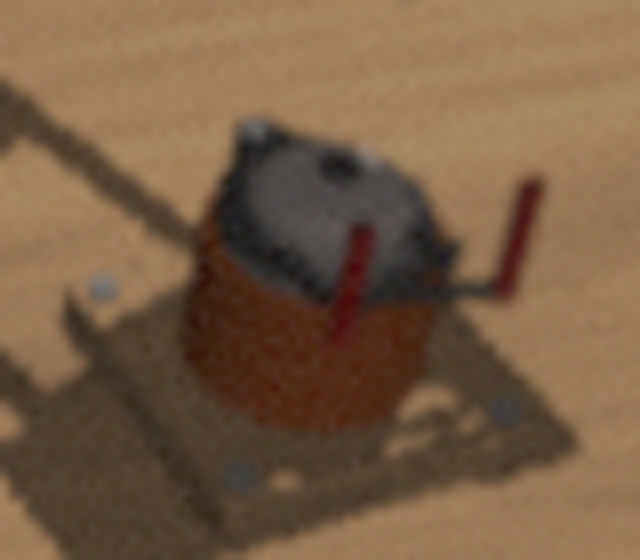

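The ring lies round the groove with both pins upright: spacing 56.3 mm, and eyes' midpoint 51.9 mm from the axis (expected 52). One height check on the boss for tilt.

Run:
```python
from h import *
s=env.state(); w=wristcam(s); sc=Rt('scene')
def T(a,b):
    o1,v1=ray(*w,[a]);o2,v2=ray(*sc,[b]); return tri(o1,v1[0],o2,v2[0])
print('boss',onplane(w,[(320,89.5)],80).round(1),T((320,89.5),(411.9,181.3)))
print('pin tops',T((284.2,195.5),(425.2,194)),T((348.2,198),(446.8,188.5)))
print('hole (z 93)',T((319.4,134.7),(422.4,186)))
```

```text
boss [[467.9 245.1  80. ]] (array([467.81513794, 245.49843562,  75.84645413]), np.float64(0.881001613380842))
pin tops (array([564.9526443 , 233.4150338 , 117.45806309]), np.float64(0.4801384241215228)) (array([555.7601582 , 289.63951071, 116.96707107]), np.float64(1.4012173625718352))
hole (z 93) (array([508.40736214, 253.68110538,  92.10350649]), np.float64(1.4635544808131018))
```

Heights are level: pin tops at 117 mm (expected 120), boss at 76 mm, and the reference hole at 92 mm (expected 93). Handing in.

Run:
```python
from workcell import env
print(env.job_done())
```

```text
the job is handed in; nothing more can be done
None
```

The black snap ring is in the groove of the orange drum's spindle, released and lying flat. I handed the job in shortly after 12.3 s on the clock; no verdict is reported. I pinched the ring by its red eyes, lifted it spread to about 120 mm and centred it over the head using the wrist camera. I then lowered it to the groove, opened the fingers gradually and retreated straight up.

**Last checks:**
- **Contracted:** the eyes are 56 mm apart, which is the relaxed spacing.
- **Centred:** the eyes' midpoint is 51.9 mm from the spindle axis, against 52 expected. The boss is 41 mm behind the axis, against 40.
- **Level:** the two pin tops agree to 0.5 mm in height. All heights read 1 to 3 mm low, including the known head top, which fits the calibration error.
- **Clear of contact:** the gripper was open and well above the ring, with wrist force near zero.
- **Silver ring:** the arm did not go near it. It looked unmoved in the scene pictures, but I did not measure it again.

**One reading disagreed:** while pinched, the gripper showed 12 to 13 mm instead of the 16 mm stop. I put this down to the 22–30 N grip squeezing past the stop, and it had no visible effect.

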